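# Feel along the dough divider's edge

## Task

Feel along the dough divider's upturned blade edge for nicks with the closed fingertips: set them lightly down on top of the edge at the end beside the egg cup, slide them along the whole edge to the end beside the lidded tin without losing touch on the way, and lift off there. Press gently, never so hard that the divider is pushed right down to the bottom of its sprung rest; do not pinch or lift the divider, and leave the egg cup, tin and brush where they stand.

Things in the scene. Friction and masses are not known exactly. Their poses are not given: they have to be found in the camera images.
- rest: Brown wooden drying rest fixed on the 4 mm dark grey silicone mat: base 85 mm (its x) by 190 mm (its y), with two rails 44 mm high over its underside, 36 mm apart. Origin at the centre of its underside, z up. The divider stands in the groove between the rails along the rest's y, its dark wooden grip down and its stainless blade up.
- edge_left (a point): On the +y end piece (the last 22 mm, edge_left_piece) of the divider's blade edge. Blade: plain steel, 150 mm long (along the rest's y), 3 mm thick, edge straight, level and blunt, 125 mm over the rest's underside (129 mm over the work surface). Point on top of the edge, in the middle of this piece, 11 mm in from the blade's end; axes as the rest's.
- edge_mid (a point): On the middle 22 mm (edge_mid_piece) of the same edge. Point on top of the edge at half its length; axes as the rest's.
- edge_right (a point): On the -y end piece (the last 22 mm, edge_right_piece) of the same edge. Point on top of the edge, 11 mm in from the blade's end; axes as the rest's.
- divider (a joint): How far the divider (0.3 kg) is pressed down in its rest, in m: 0 at rest, growing as it is pressed. Springy, 0.5 N per mm, straight down without tipping; hits the bottom at 0.010 (5 N). Negative when lifted.
- egg_cup: Loose white ceramic egg cup on a foot, 50 mm across, 64 mm high, about 90 g, standing upright about 145 mm from the rest's centre beyond one end of the blade (either end). Origin at the centre of its underside.
- tin: Loose round lidded tin of brushed aluminium, 84 mm across, 86 mm high with its small knob, about 0.35 kg, upright about 145 mm from the rest's centre beyond the other end of the blade. Origin at the centre of its underside.
- brush: Loose pastry brush, 180 mm long, lying on the mat about 140 mm beyond the rest (on the rest's +x side), roughly parallel to the blade. Origin at the middle of its underside, x along it to the bristles.
Things that resemble listed ones, but are neither listed nor needed, are in the scene too. Of the things that look like the egg_cup, take the one that is farthest from the robot's base at the start.

How it is judged:
By the outcome, as a careful person would: the job done as asked, in the order asked, and still so for the second after the job is handed in, with the robot touching nothing.
It also fails if it takes over 38 s, if anything falls off the work surface, if the arm or the gripper's body presses on something with over 40 N, if the wrist force passes 120 N, or if a joint passes its speed limit or range.

## Robot

A 7-joint arm with a two-finger parallel gripper is mounted at the origin on the work surface. World frame = base frame: x ahead of the robot, y to its left, z up, the work surface at z = 0. Lengths are in m, angles in rad, forces in N, time in s.
With the tool pointing down it reaches from about 0.4 to 0.85 m from the base axis. Payload 10.4 kg.
Tool frame: the origin (TCP) lies between the finger pads, 19 mm behind the fingertips; this is the grasp point; z points along the fingers, y is the line along which they close (so a half turn about z gives the same grasp; the last joint's range is limited). The gripper opens to 85 mm and grips with 20 to 120 N. Pads are 22 mm wide; open, the fingers measure 114 mm over their backs; the gripper's body (76 mm by 85 mm) begins 54 mm behind the grasp point. The pads swing forward as they close: fully open they stand 13 mm farther back than shut.
Start: joints at [1.09, 0.332, -0.065, 1.46, 0.022, 1.35, -0.088], TCP at [0.276, -0.561, 0.25] pointing down, gripper open.
Joint ranges: [-2.6, 2.6], [-0.5, 2.12], [-1.47, 1.34], [0.16, 2.42], [-1.27, 4.41], [0.06, 2.06], [-2.6, 2.6]. Speed limits (rad/s): [2.22, 2.22, 2.79, 2.79, 3.14, 3.14, 3.14].

## Interface

Orientations are given as a unit quaternion [x, y, z, w].
In Python, from workcell import manip, viewer gives the robot as it stands.
- The arm moves only by the tool arm_command, never from a script. Its argument "series" is text: rows parted by semicolons, each of 5 numbers parted by spaces: the closure, from 0 (fully open) to 1 (shut), then the shift along the tool's x, y, z normalised to -1 to 1, where 1 is 0.4 m, then the turn about the tool's z normalised to -1 to 1, where 1 is 180 degrees. In form: jaw tx ty tz spin; .... A call has exactly 10 rows; each row shifts and turns the commanded pose from where the row before left it, along the tool's axes as they then stand; what a row does not reach is not made up. A row lasts 1/8 s, in which the tool goes at most 62.5 mm and 10.7 degrees, less where a joint would pass 70% of its speed; a pose out of reach is approached as far as the arm can. A call with a number of a shift or a turn outside -1 to 1 is refused whole. A call with a gripper value outside its range is refused whole. The fingers move at their own pace and stop on an object; "newtons" is the grip in N (left out, the last holds). Time passes only in rows, so rows that do not move let the fingers close, or fill a call up. It gives the time, the measured TCP pose, the force, the opening and the grip force at its end, in the units of the state.
- manip.get_obs(): the state, without advancing time (a new reading comes with each control period).
- viewer.camera(name): name is "scene" or "top"; returns a dict with "pixels" (480x640x3 uint8, red, green, blue), "intrinsics" (3x3 intrinsics, pixels), "extrinsics" (4x4, takes a point from world to camera coordinates). Camera axes: x right, y up, looking along -z (the intrinsics and any distortion apply to the point x, -y, -z); pixel columns grow to the right and rows downward; lengths in m; the calibration is good to about 2 mm. A picture is of the moment at which its call begins. There is no depth.
- manip.hand_in(): hands the job in; it is judged then, once.
The state is a dict: "clock": time; "joint_pos": joint angles; "joint_velocities": joint speeds; "tau": joint torques, N m; "position": TCP position; "ee_rot": TCP orientation; "ft_force": force on the tool from outside, world axes, zero at the start; "torque": the same for the moment, N m; "grip_width": opening from 0.0 (shut) to 1.0 (fully open); "grasp_force": force on a finger pad.
Only numpy, scipy, OpenCV 4.12 (cv2) and the standard library are available. Lean on these libraries where they do the work, as an engineer would, in place of code of your own. Each camera call takes 0.05 s, during which the arm holds its last target. There are 200 camera calls.

## Working session

There is one attempt and no reset: what is moved stays moved. The work goes in short steps, Python scripts to look and compute and a tool call to move; the robot and the scene stay as the last step left them, time stands still between calls to the robot, and variables do not carry over. Pictures are saved under pics/ and viewed, at most 10 in all, crops included, and the job is handed in when it is done.

Besides the shell and the picture viewer there is one more tool, called after "Emit:" as name(argument=value, ...), one argument or row to a line, values as JSON. arm_command: Moves the arm, as the interface text tells. Scaled input: -1 to 1 covers 0.4 m each way for a shift and 180 degrees each way for a turn. Its arguments: {"type":"object","properties":{"series":{"type":"string"},"newtons":{"type":"number"}},"required":["series"]}

```bash
mkdir -p pics; python3 - <<'E'
from workcell import manip, viewer
import cv2,numpy as np
for n in("scene","top"):
    c=viewer.camera(n); cv2.imwrite(f"pics/{n}0.png",c["pixels"][:,:,::-1])
    print(n,c["intrinsics"],c["extrinsics"].round(4) if hasattr(c["extrinsics"],'round') else c["extrinsics"],[k for k in c])
print(manip.get_obs())
E
```

```text
scene [[557.84535161   0.         321.75203031]
 [  0.         557.84535161 235.75024786]
 [  0.           0.           1.        ]] [[-0.1576  0.9875 -0.0085  0.0364]
 [-0.6528 -0.0977  0.7512  0.2491]
 [ 0.7409  0.124   0.66   -1.4526]
 [ 0.      0.      0.      1.    ]] ['pixels', 'intrinsics', 'extrinsics']
top [[440.58195364   0.         313.85837142]
 [  0.         440.58195364 233.84825717]
 [  0.           0.           1.        ]] [[-0.0094 -0.9999 -0.0097  0.0752]
 [ 0.9806 -0.0111  0.1956 -0.5061]
 [-0.1956 -0.0077  0.9806 -0.8939]
 [ 0.      0.      0.      1.    ]] ['pixels', 'intrinsics', 'extrinsics']
{'clock': 0.1, 'joint_pos': array([ 1.09038979,  0.33280447, -0.06468401,  1.46085737,  0.02155934,
        1.34988544, -0.08852731]), 'joint_velocities': array([-0.00062164, -0.00120604, -0.00020881, -0.00118303, -0.00045599,
        0.00074826, -0.00031862]), 'tau': array([ 2.22582552e-03, -6.26744556e+01,  4.97684930e-02, -3.92431533e+01,
        1.64227380e-02,  6.99827709e-03, -4.35359789e-05]), 'position': array([ 0.27610361, -0.56036247,  0.24929802]), 'ee_rot': array([ 9.73919294e-01,  2.26893833e-01, -1.53908730e-04, -6.11712181e-04]), 'ft_force': array([-0.70635567,  0.25163786, -0.00655492]), 'torque': array([-0.02900434, -0.01871544, -0.02913319]), 'grasp_force': 0.0, 'grip_width': 0.9958856830075484}
```

View pics/scene0.png

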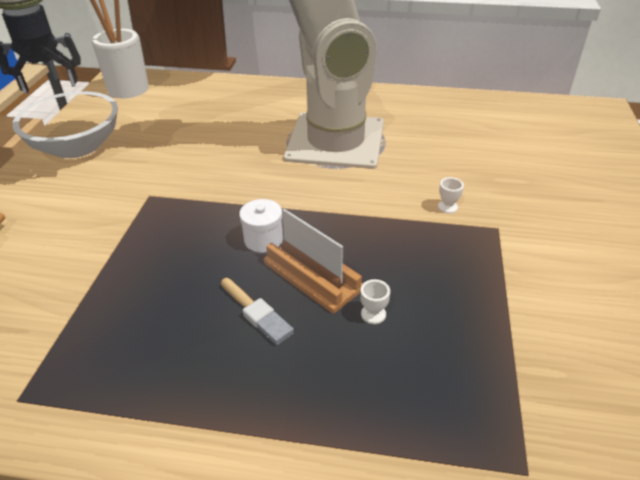

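View pics/top0.png

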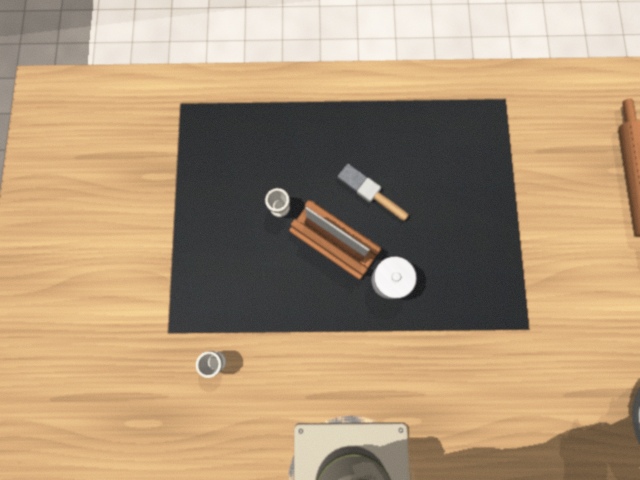

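Two things look like the egg cup. One is on the mat (scene 374,300; top 278,203) and the other is on the wood near the base (scene 450,194; top 209,365). The mat one is farther from the base and stands beyond a blade end, so it fits. The tin is at the other end (scene 262,225; top 394,278). I'll enlarge both views to confirm and to pick the blade edge ends.

```bash
python3 - <<'E'
import cv2,numpy as np
a=cv2.imread("pics/scene0.png")[190:330,230:400]; b=cv2.imread("pics/top0.png")[180:300,255:425]
f=lambda i:cv2.resize(i,None,fx=4.7,fy=4.7,interpolation=cv2.INTER_CUBIC)[:598]
cv2.imwrite("pics/sc.png",f(a)); cv2.imwrite("pics/tc.png",f(b))
E
```

```text
(no output)
```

View pics/sc.png

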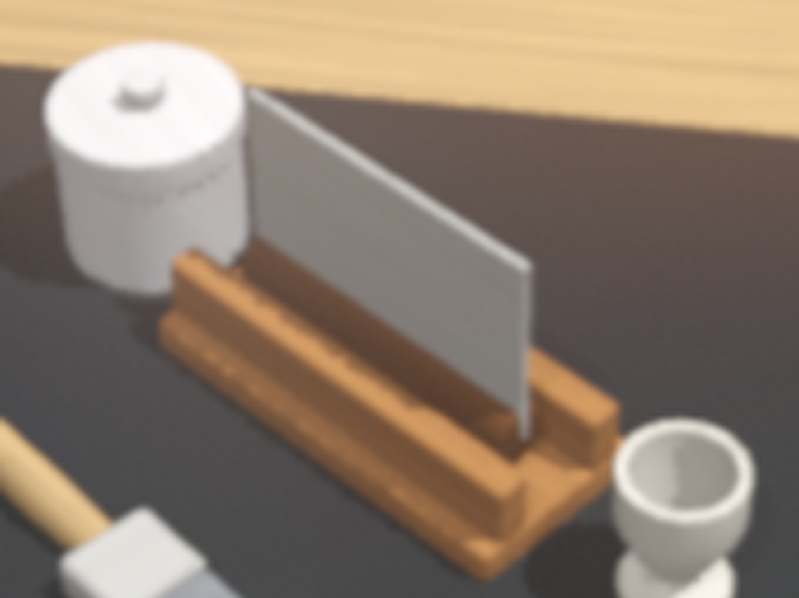

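View pics/tc.png

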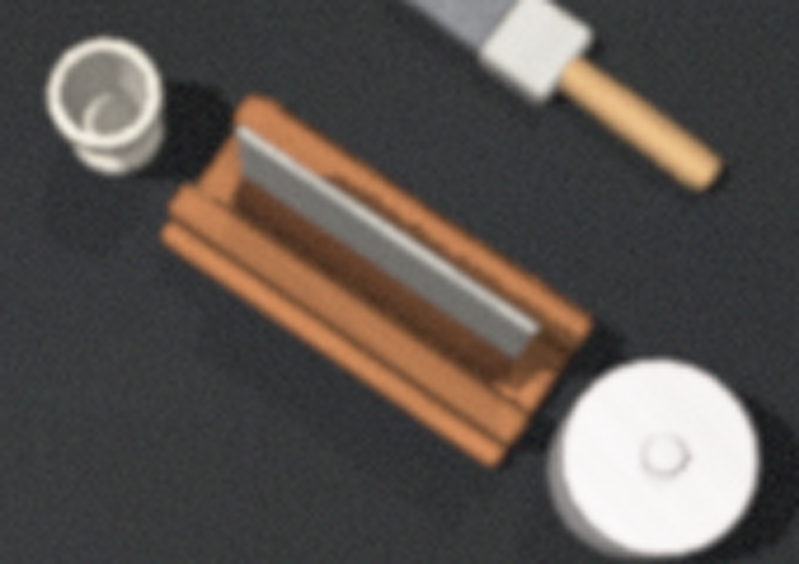

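The crops confirm the egg cup on the mat at the blade's cup end. Edge ends: cup end at crop (528,265) scene and (241,131) top; tin end at (252,90) scene and (536,330) top. Next I'll triangulate.

```bash
cat > h.py <<'E'
from workcell import manip, viewer
import cv2,numpy as np
def P(n):
    c=viewer.camera(n); return c["intrinsics"]@np.diag([1,-1,-1])@c["extrinsics"][:3]
def tri(Ps,Pt,s,t):
    s=(np.array(s)+.5)/4.7-.5+[230,190]; t=(np.array(t)+.5)/4.7-.5+[255,180]
    X=cv2.triangulatePoints(Ps,Pt,s,t)[:,0]; X=X[:3]/X[3]
    e=[np.round((p@[*X,1])[:2]/(p@[*X,1])[2]-q,1) for p,q in((Ps,s),(Pt,t))]
    return X,e
E
python3 - <<'E'
from h import *
from scipy.spatial.transform import Rotation as R
a,b=P("scene"),P("top")
r={}
for k,s,t in(("cupend",(528,265),(241,131)),("tinend",(252,90),(536,330)),("knob",(142,80),(665,455)),("cuprim",(685,465),(106,92))):
    r[k],e=tri(a,b,s,t); print(k,r[k].round(4),e)
d=r["tinend"]-r["cupend"]; print(np.linalg.norm(d),np.degrees(np.arctan2(d[1],d[0])))
o=manip.get_obs(); print(o["clock"],o["position"]); print(R.from_quat(o["ee_rot"]).as_matrix().round(4))
E
```

```text
cupend [0.5445 0.0855 0.1294] [array([-0.3, -0. ]), array([-0.4,  0.1])]
tinend [ 0.4581 -0.0357  0.1285] [array([-0.4, -0. ]), array([-0.7,  0.1])]
knob [ 0.4099 -0.0947  0.0889] [array([-0.1, -0. ]), array([-0.1,  0. ])]
cuprim [0.579  0.1486 0.0701] [array([-0.5,  0. ]), array([-0.6,  0.1])]
0.1488508057330162 -125.46468679982031
0.2 [ 0.27616126 -0.56046335  0.24952957]
[[ 8.97e-01  4.42e-01 -4.00e-04]
 [ 4.42e-01 -8.97e-01  8.00e-04]
 [-0.00e+00 -8.00e-04 -1.00e+00]]
```

Emit:
arm_command(
  series="1 0.065 -0.057 0 0;1 0.065 -0.057 0 0;1 0.065 -0.057 0 0;1 0.065 -0.057 0 0;1 0.065 -0.057 0 0;1 0.065 -0.057 0 0;1 0.065 -0.057 0 0;1 0.065 -0.057 0 0;1 0.065 -0.057 0 0;1 0.065 -0.057 0 0",
  newtons=20,
)

```text
clock: 1.45
position: [0.409, -0.2401, 0.25]
ee_rot: [0.974, 0.227, -0.0, 0.0]
ft_force: [0.1, -0.9, 0.4]
grip_width: -0.0
grasp_force: 0.0
```

Emit:
arm_command(
  series="1 0.065 -0.057 0 0;1 0.065 -0.057 0 0;1 0.065 -0.057 0 0;1 0.065 -0.057 0 0;1 0.065 -0.057 0 0;1 0.065 -0.057 0 0;1 0.065 -0.057 0 0;1 0.065 -0.057 0 0;1 0.065 -0.057 0 0;1 0.065 -0.057 0 0",
)

```text
clock: 2.7
position: [0.5414, 0.0792, 0.2499]
ee_rot: [0.974, 0.227, -0.0, 0.0]
ft_force: [0.4, -1.0, 0.5]
grip_width: -0.0
grasp_force: 0.0
```

Emit:
arm_command(
  series="1 0 0 0 -0.055;1 0 0 0 -0.055;1 0 0 0 -0.055;1 0 0 0 -0.055;1 0 0 0 -0.055;1 0 0 0 -0.055;1 0 0 0 -0.055;1 0 0 0 -0.055;1 0 0 0 -0.055;1 0 0 0 -0.055",
)

```text
clock: 3.95
position: [0.5411, 0.0782, 0.2499]
ee_rot: [0.457, 0.889, -0.0, -0.0]
ft_force: [0.5, -0.4, 0.2]
grip_width: 0.002
grasp_force: 0.0
```

Emit:
arm_command(
  series="1 0 0 0 -0.053;1 0 0 0 -0.052;1 0.004 0.006 0.03 0;1 0 0 0.04 0;1 0 0 0.04 0;1 0 0 0.04 0;1 0 0 0.03 0;1 0 0 0.02 0;1 0 0 0.01 0;1 0 0 0 0",
)

```text
clock: 5.2
position: [0.5413, 0.0811, 0.1661]
ee_rot: [0.308, 0.951, 0.0, 0.0]
ft_force: [-0.1, -0.4, 0.0]
grip_width: -0.001
grasp_force: 0.0
```

```bash
python3 - <<'E'
from h import *
a=viewer.camera("scene")["pixels"][150:330,230:420,::-1]; b=viewer.camera("top")["pixels"][150:330,225:415,::-1]
cv2.imwrite("pics/ab.png",cv2.resize(np.hstack([a,b]),None,fx=2.1,fy=2.1,interpolation=cv2.INTER_CUBIC))
o=manip.get_obs();print(o["position"],o["ft_force"],o["ee_rot"],o["clock"])
E
```

```text
[0.54154505 0.08116364 0.1664162 ] [-0.39129845 -0.54653566 -1.58881102] [3.07966417e-01 9.51397154e-01 1.23996076e-04 3.56176335e-04] 5.3
```

View pics/ab.png

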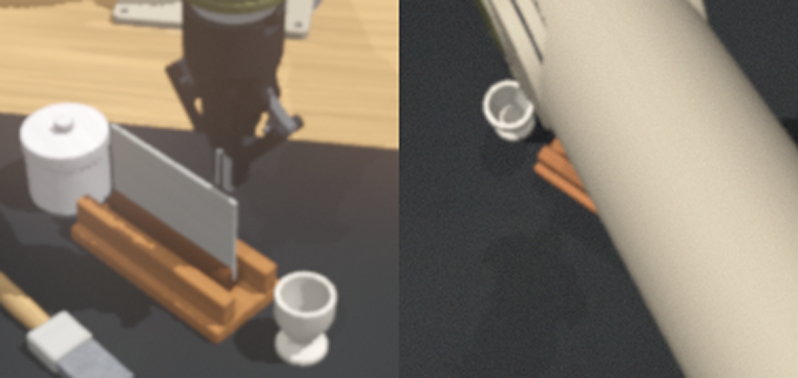

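Left half: the closed fingertips at (232,188) hang just above the cup end of the edge (237,203), clear of the cup. In the right half the arm hides the edge. I'll descend slowly.

Emit:
arm_command(
  series="1 0 0 0.01 0;1 0 0 0.01 0;1 0 0 0.01 0;1 0 0 0.005 0;1 0 0 0.005 0;1 0 0 0.005 0;1 0 0 0.005 0;1 0 0 0.005 0;1 0 0 0 0;1 0 0 0 0",
)

```text
clock: 6.55
position: [0.5413, 0.0811, 0.1441]
ee_rot: [0.308, 0.951, -0.0, 0.0]
ft_force: [0.0, 0.1, 1.9]
grip_width: -0.001
grasp_force: 0.9
```

```bash
cat > ft.py <<'E'
from h import *
L=[]
for i in range(8):
    c=viewer.camera("scene"); o=manip.get_obs(); L.append([*o["ft_force"],*o["position"]])
L=np.array(L);print(o["clock"],L.mean(0).round(4),L.std(0)[:3].round(2))
E
python3 ft.py
```

```text
6.95 [-0.0541  0.0557  1.762   0.5413  0.0811  0.1441] [0.38 0.31 0.48]
```

About 1.8 N of contact, roughly 3.7 mm of press. Now slide towards the tin end.

Emit:
arm_command(
  series="1 0 -0.01 0 0;1 0 -0.0175 0 0;1 0 -0.0175 0 0;1 0 -0.0175 0 0;1 0 -0.0175 0 0;1 0 -0.0175 0 0;1 0 -0.0175 0 0;1 0 -0.0175 0 0;1 0 -0.0175 0 0;1 0 -0.0175 0 0",
)

```text
clock: 8.2
position: [0.5017, 0.0264, 0.144]
ee_rot: [0.308, 0.951, -0.0, 0.0]
ft_force: [1.4, 2.2, 1.6]
grip_width: 0.001
grasp_force: 1.0
```

```bash
python3 ft.py
```

```text
8.6 [-0.405  -1.0587  2.1291  0.5017  0.0262  0.1439] [0.54 0.71 0.37]
```

Emit:
arm_command(
  series="1 0 -0.019 0 0;1 0 -0.019 0 0;1 0 -0.019 0 0;1 0 -0.019 0 0;1 0 -0.019 0 0;1 0 -0.019 0 0;1 0 -0.019 0 0;1 0 -0.019 0 0;1 0 -0.019 0 0;1 0 -0.01 0 0",
)

```text
clock: 9.85
position: [0.4593, -0.0324, 0.144]
ee_rot: [0.308, 0.951, -0.0, 0.0]
ft_force: [0.5, 0.7, 2.2]
grip_width: -0.002
grasp_force: 0.9
```

```bash
python3 ft.py; python3 - <<'E'
from h import *
a=viewer.camera("scene")["pixels"][150:330,220:420,::-1]
cv2.imwrite("pics/end.png",cv2.resize(a,None,fx=3.3,fy=3.3,interpolation=cv2.INTER_CUBIC))
E
```

```text
10.25 [-0.2125 -1.1174  1.7517  0.4594 -0.0322  0.1439] [0.57 0.7  0.2 ]
```

View pics/end.png

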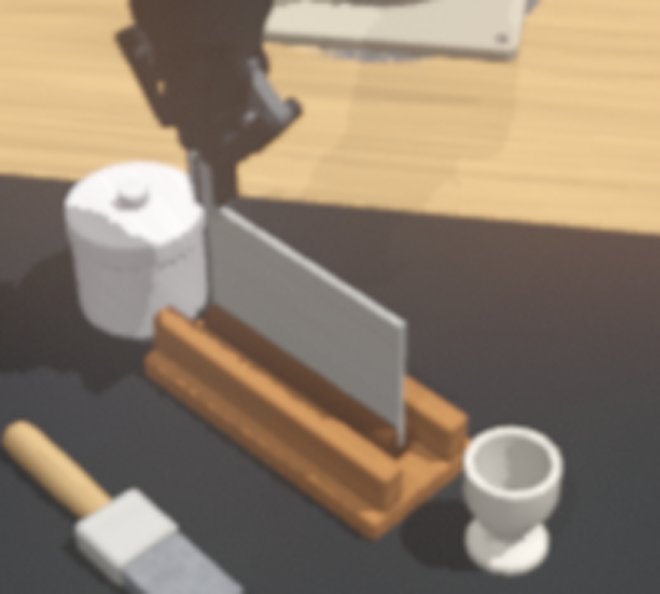

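The fingertips (215,205) rest on the tin end of the edge, still pressing about 1.8 N. The tin, cup and brush haven't moved. Lift straight off.

Emit:
arm_command(
  series="1 0 0 -0.01 0;1 0 0 -0.02 0;1 0 0 -0.03 0;1 0 0 -0.04 0;1 0 0 -0.04 0;1 0 0 -0.04 0;1 0 0 -0.04 0;1 0 0 -0.02 0;1 0 0 0 0;1 0 0 0 0",
)

```text
clock: 11.55
position: [0.4593, -0.0319, 0.2395]
ee_rot: [0.308, 0.951, -0.0, -0.0]
ft_force: [-1.6, 0.3, -0.6]
grip_width: 0.001
grasp_force: 0.0
```

```bash
python3 ft.py; python3 - <<'E'
from h import *
print(manip.hand_in())
E
```

```text
11.95 [-0.067  -0.2821  0.1702  0.4594 -0.0318  0.2397] [0.44 0.41 0.33]
the job is handed in; nothing more can be done
None
```

I slid the closed fingertips along the blade edge from the egg-cup end to the tin end (about 4–6 mm short of each tip), with about 2 N of contact at the start, middle and end checks, then lifted off and handed the job in at 12 s.

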